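# Roll two stove-pipe lengths onto the layout line

### The job

Two short stove pipes lie on the black mat, one on each side of the yellow line. Push the top of each one sideways with your fingertips so that it rolls, without skidding or being lifted, until it lies centred along the yellow line, the two in line end to end for joining and at rest. Leave the jar, the collar and the hammer where they are.

Things in the scene. Friction and masses are not known exactly. Their poses are not given: they have to be found in the camera images.
- brown_pipe: Brown enamelled stove pipe, 80 mm across, 140 mm long, about 0.3 kg, ends closed by flat black caps. Origin mid-length on its axis, 40 mm above the mat; x along the pipe, z out through a flat white paint stripe, on top at the start. Drag a fingertip pressed on its top: it rolls, half as far as the fingertip, and soon stops. Pushed on its side it may jam or skid.
- zinc_pipe: Bright galvanised stove pipe, 80 mm across, 140 mm long, about 0.3 kg, ends closed by flat black caps. Origin mid-length on its axis, 40 mm above the mat; x along the pipe, z out through a flat red paint stripe, on top at the start. Drag a fingertip pressed on its top: it rolls, half as far as the fingertip, and soon stops. Pushed on its side it may jam or skid.
- line (a point): Middle of the yellow line (5 mm wide, 370 mm long) on the fixed flat black mat (400 mm along the line, 440 mm across, 6 mm thick), at the mat's top, 6 mm above the bench. x along the line, away from the robot; y across it; z up. One pipe starts 75 to 115 mm off on the -y side at x about -90 mm, the other on the +y side at x about +90 mm, each up to 3 degrees askew.
- rivet_jar: Jar of rivets with a red lid, 48 mm in diameter, 75 mm high, standing on the mat on a side that no pipe needs to cross. Origin at the centre of its underside, z up. A bystander.
- collar: Copper pipe collar (ring), 64 mm outside diameter, 35 mm high, lying flat on the mat on a side that no pipe needs to cross. Origin at the centre of its underside, z up. A bystander.
- hammer: Hammer lying flat on the bench to the left of the mat, handle to its -x, about 300 mm long. Origin on its underside, x along the handle. A bystander.
Not all that is in view belongs to the job. Of the things that look like the brown_pipe, the larger one is meant. There is more than one size of the zinc_pipe; the one meant has the size given above.

How it is judged (in metres and radians):
At the end, for the whole second after the job is handed in: Both pipes lie flat on the mat at rest, their axes over the yellow line within 10 mm and parallel to it within 7 degrees, and each has truly rolled: its paint stripe, on top at the start, ends at least 46 degrees away from straight up (y of brown_pipe in the frame of line between -0.01 and 0.01 m and x of brown_pipe in the frame of line between -0.19 and 0.19 m and z of brown_pipe in the frame of line between 0.034 and 0.046 m and angle between the x axis of each of brown_pipe, zinc_pipe and the x axis of line, either way round below 0.12 rad and angle between each of brown_pipe, zinc_pipe's own z axis and vertical above 0.8 rad and linear speed of each of brown_pipe, zinc_pipe below 0.01 m/s and y of zinc_pipe in the frame of line between -0.01 and 0.01 m and x of zinc_pipe in the frame of line between -0.19 and 0.19 m and z of zinc_pipe in the frame of line between 0.034 and 0.046 m); the robot touches nothing.
It fails at once if the brown pipe is lifted more than 12 mm or its end raised (tilted more than 9 degrees) (height (world z) of brown_pipe above 0.058 m or angle between brown_pipe's own x axis and vertical below 1.41 rad or angle between brown_pipe's own x axis and vertical above 1.73 rad).
It fails at once if the galvanised pipe is lifted more than 12 mm or its end raised (tilted more than 9 degrees) (height (world z) of zinc_pipe above 0.058 m or angle between zinc_pipe's own x axis and vertical below 1.41 rad or angle between zinc_pipe's own x axis and vertical above 1.73 rad).
It fails at once if the rivet jar is moved more than 20 mm (distance of rivet_jar from where it was at the start of the episode above 0.02 m).
It fails at once if the copper collar is moved more than 20 mm (distance of collar from where it was at the start of the episode above 0.02 m).
It fails at once if the hammer is moved more than 20 mm (distance of hammer from where it was at the start of the episode above 0.02 m).
It also fails if it takes over 72 s, if anything falls off the work surface, if the arm or the gripper's body presses on something with over 40 N, if the wrist force passes 120 N, or if a joint passes its speed limit or range.

### The arm

A 6-joint arm with a two-finger parallel gripper is mounted at the origin on the work surface. World frame = base frame: x ahead of the robot, y to its left, z up, the work surface at z = 0. Lengths are in m, angles in degrees, forces in N, time in s.
With the tool pointing down it reaches from about 0.4 to 0.825 m from the base axis. Payload 7 kg.
Tool frame: the origin (TCP) lies midway between the tips of the shut fingers; the grasp point (between the pads) lies r.tcp_to_grasp behind it (r.tcp_to_grasp is the distance from the TCP to the grasp point, in m); x points along the fingers, y is the direction in which the jaws open and shut, and the axes are right-handed (so a half turn about x gives the same grasp; the last joint's range is limited). The gripper opens to 88 mm and grips with 3 to 60 N. Pads are 19 mm wide; open, the fingers measure 130 mm over their backs; the gripper's body (78 mm by 193 mm) begins 47 mm behind the grasp point.
Start: joints at [-47.55, 20.546, 0.682, 0, -70.136, -16.507], TCP at [0.295, -0.607, 0.227] pointing down, gripper open.
Joint ranges: [-176.03, 176.03], [-82.01, 121.73], [-58.28, 71.71], [-173.87, 95.51], [-174.79, -0.11], [-173.66, 173.66]. Speed limits (degrees/s): [136.94, 136.94, 172.46, 180, 180, 180].

### API

Orientations are given as [roll, pitch, yaw] about the fixed x, y, z axes, in that order (R = Rz(yaw) Ry(pitch) Rx(roll)).
In Python, from plant import r gives the robot as it stands.
- The arm moves only by the tool carry_out, never from a script. Its argument "moves" is a list of rows, each a list of 7 numbers: the shift along the world's x, y, z in mm, then the turn, a rotation vector about the world's x, y, z in rad, then the opening in per cent of the stroke, from 0 (shut) to 100 (fully open). In form: [[x, y, z, wx, wy, wz, claw], ...]. A call has 1 to 5 rows; each row is the pose to reach, as a shift and turn from the pose commanded when the call began; what a row does not reach only later rows make up. A row lasts 1/10 s, in which the tool goes at most 50 mm and 8.59 degrees, less where a joint would pass 70% of its speed; a pose out of reach is approached as far as the arm can. A call with a gripper value outside its range is refused whole. The fingers move at their own pace and stop on an object; "squeeze" is the grip in N (left out, the last holds). Time passes only in rows, so rows that repeat a pose let the fingers close. It gives the time, the measured TCP pose, the force and the opening at its end, in the units of the state.
- r.get_state(): the state, without advancing time (a new reading comes with each control period).
- r.capture(name): name is "side" or "top"; returns the picture (420x560x3 uint8, blue, green, red); there is no depth.
- r.camera_params(name): a dict with "K" (3x3 intrinsics, pixels), "D" ([k1, k2, p1, p2, k3] as OpenCV has them; the pictures are not rectified), "rvec" (rotation vector, rad) and "tvec" (3), from world to camera coordinates, as OpenCV has them. Camera axes: x right, y down, z forward; pixel columns grow to the right and rows downward; lengths in m; the calibration is good to about 2 mm. A picture is of the moment at which its call begins. camera_params takes no time and is no camera call.
- r.close_job(): hands the job in, once; it reports no verdict.
The state is a dict: "time_s": time; "joints": joint angles; "qd": joint speeds; "joint_torque": joint torques, N m; "tcp_pos": TCP position; "eef_rot": TCP orientation; "contact_force": force on the tool from outside, world axes, zero at the start; "moment": the same for the moment, N m; "gripper_width": finger opening in m.
Only numpy, scipy, OpenCV 4.12 (cv2) and the standard library are available. Lean on these libraries where they do the work, as an engineer would, in place of code of your own. Each camera call takes 0.05 s, during which the arm holds its last target. There are 200 camera calls.

## Working session

There is one attempt and no reset: what is moved stays moved. The work goes in short steps, Python scripts to look and compute and a tool call to move; the robot and the scene stay as the last step left them, time stands still between calls to the robot, and variables do not carry over. Pictures are saved under pics/ and viewed, about 8 in all and at most 12, crops included, and the job is handed in when it is done.

Besides the shell and the picture viewer there is one more tool, called after "Call:" as name(argument=value, ...), one argument or row to a line, values as JSON. carry_out: Moves the arm, as the interface text tells. Its arguments: {"type":"object","properties":{"moves":{"type":"array"},"squeeze":{"type":"number"}},"required":["moves"]}

```bash
mkdir -p pics
cat > h.py <<'E'
import numpy as np, cv2
from plant import r
def ray(n,px):
    p=r.camera_params(n);R=cv2.Rodrigues(np.array(p['rvec'],float))[0];t=np.array(p['tvec'],float).ravel()
    u=cv2.undistortPoints(np.array(px,float).reshape(-1,1,2),np.array(p['K'],float),np.array(p['D'],float)).reshape(-1,2)
    d=np.c_[u,np.ones(len(u))]@R; return -R.T@t,d
def onz(n,px,z):
    c,d=ray(n,px); return c+d*((z-c[2])/d[:,2])[:,None]
def proj(n,P):
    p=r.camera_params(n);return cv2.projectPoints(np.array(P,float).reshape(-1,1,3),np.array(p['rvec'],float),np.array(p['tvec'],float),np.array(p['K'],float),np.array(p['D'],float))[0].reshape(-1,2)
E
python3 - <<'E'
from h import *
for n in('top','side'):
    im=r.capture(n);cv2.imwrite(f'pics/{n}0.png',im);print(n,ray(n,[[280,210]])[0])
print(r.get_state(),r.tcp_to_grasp)
E
```

```text
top [0.42993425 0.06856505 1.00932421]
side [0.19561031 0.83513011 0.86371862]
{'time_s': 0.1, 'joints': array([-4.75485221e+01,  2.05868592e+01,  6.39845883e-01, -1.83843455e-02,
       -7.01383103e+01, -1.65071111e+01]), 'qd': array([-0.02249703, -0.08165015,  0.16688761,  0.14923732, -0.00851909,
       -0.02789535]), 'joint_torque': array([ 1.91098252e-04, -5.84162021e+01,  2.93753278e+01,  7.01547414e+00,
        1.01930840e-02, -6.24458335e-05]), 'tcp_pos': array([ 0.29509382, -0.60658003,  0.22572594]), 'eef_rot': array([ 95.0574455 ,  89.91294288, 120.99555333]), 'contact_force': array([-0.03868595,  0.11324934, -0.44177673]), 'moment': array([ 0.01405684, -0.00131084, -0.01649546]), 'gripper_width': 0.08763176632382254} 0.0188
```

View pics/top0.png

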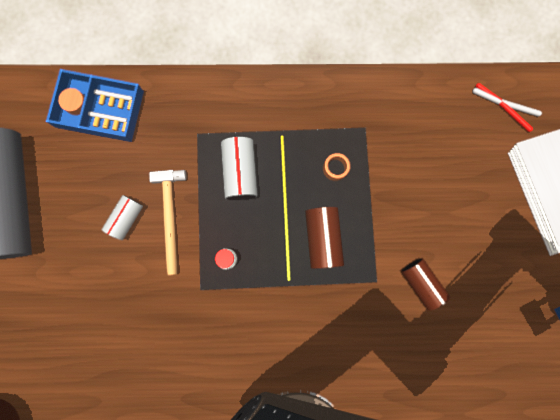

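View pics/side0.png

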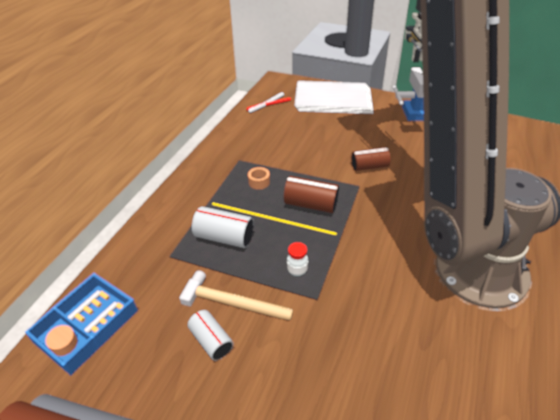

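The top view shows two brown candidates, (324,237) on the mat and (424,285) off it. It also shows two zinc ones, (238,168) on the mat and (123,217) off it. The on-mat ones look larger; I'll measure them. The yellow line runs (282,137)–(289,279), the jar is at (226,259) and the collar at (337,166).

```bash
cat >> h.py <<'E'
def linefit(n,mask,z):
    """centre, direction angle (deg), length of the thin blob at height z"""
    m=max(cv2.findContours(mask,0,1)[0],key=cv2.contourArea)
    k=np.zeros_like(mask);cv2.drawContours(k,[m],-1,255,-1)
    ys,xs=np.nonzero(k&mask);P=onz(n,np.c_[xs,ys],z)[:,:2]
    vx,vy,cx,cy=cv2.fitLine(P.astype(np.float32),2,0,.001,.001).ravel()
    if vx<0:vx,vy=-vx,-vy
    s=(P-[cx,cy])@[vx,vy];mid=(s.max()+s.min())/2
    return np.array([cx+vx*mid,cy+vy*mid]),np.degrees(np.arctan2(vy,vx)),np.ptp(s)
def box(mask,x0,x1,y0,y1):
    k=np.zeros_like(mask);k[y0:y1,x0:x1]=mask[y0:y1,x0:x1];return k
E
python3 - <<'E'
from h import *
im=cv2.imread('pics/top0.png');hsv=cv2.cvtColor(im,cv2.COLOR_BGR2HSV)
yel=cv2.inRange(hsv,(22,120,100),(38,255,255))
red=cv2.inRange(hsv,(0,120,100),(8,255,255))|cv2.inRange(hsv,(172,120,100),(180,255,255))
wh=cv2.inRange(hsv,(0,0,170),(180,60,255))
print('line',linefit('top',box(yel,270,300,130,285),.006))
print('zinc',linefit('top',box(red,228,250,130,205),.086))
print('brown',linefit('top',box(wh,315,340,200,272),.086))
print('zsmall',linefit('top',box(red,100,145,190,245),.06))
print('bsmall',linefit('top',box(wh,400,450,250,315),.06))
print('jar',onz('top',[[226,259]],.081),'collar',onz('top',[[337,166]],.041))
a=cv2.resize(im[120:320,90:460],None,fx=2.1,fy=2.1,interpolation=cv2.INTER_CUBIC);cv2.imwrite('pics/crop.png',a)
E
```

```text
line (array([0.57045469, 0.01948179]), np.float32(1.7471944), np.float64(0.3724011623577349))
zinc (array([0.65841284, 0.13395295]), np.float32(4.2223525), np.float64(0.13630960472264728))
brown (array([ 0.48603285, -0.0720523 ]), np.float32(4.2150726), np.float64(0.14001734882391254))
zsmall (array([0.54124713, 0.42012238]), np.float32(-29.308496), np.float64(0.09524237270705936))
bsmall (array([ 0.37331191, -0.31601852]), np.float32(32.88224), np.float64(0.10781106366814527))
jar [[0.43745046 0.16117982 0.081     ]] collar [[ 0.66437573 -0.11018969  0.041     ]]
```

View pics/crop.png

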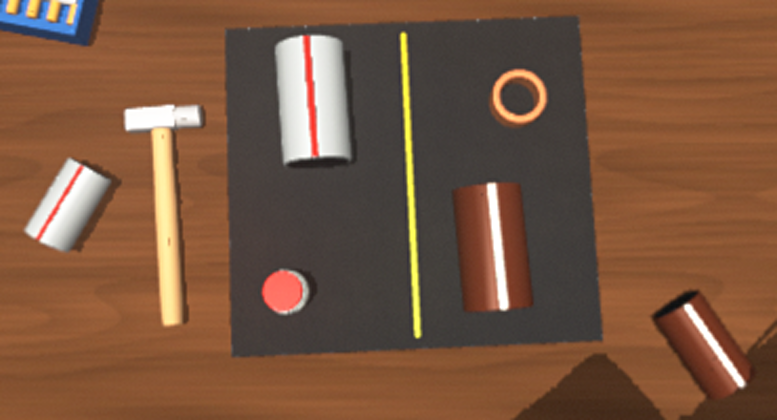

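The crop confirms it: the on-mat pipes measure about 136 and 140 mm, matching the 140 mm given. The off-mat lookalikes are only about 95 and 108 mm. In the line frame, brown is at y≈-89 mm and zinc at y≈+112 mm, both about +2.5° askew. Next I'll work out the approach to brown.

```bash
cat >> h.py <<'E'
from scipy.spatial.transform import Rotation as Ro
def tool():
    s=r.get_state();M=Ro.from_euler('xyz',s['eef_rot'],degrees=True).as_matrix()
    return s,M
E
python3 - <<'E'
from h import *
s,M=tool();print(M.round(3));a=np.degrees(np.arctan2(M[1,1],M[0,1]));print('yaw of jaw',a,'turn',[(94.2-a+90)%180-90])
print((np.array([.486,-.072,.12])-s['tcp_pos'])*1000)
E
```

```text
[[-0.001 -0.437  0.899]
 [ 0.001  0.899  0.437]
 [-1.     0.002 -0.   ]]
yaw of jaw 115.93810203029078 turn [np.float64(-21.738102030290776)]
[ 190.90618352  534.58002652 -105.7259406 ]
```

Call:
carry_out(
  moves=[
    [18,46,0,0,0,-0.1,0],
    [35,92,0,0,0,-0.2,0],
    [52,138,0,0,0,-0.3,0],
    [69,184,0,0,0,-0.379,0],
    [85,230,0,0,0,-0.379,0],
  ],
  squeeze=20,
)

```text
time_s: 0.6
tcp_pos: [0.3804, -0.3751, 0.2262]
eef_rot: [131.9, 90.0, 135.9]
contact_force: [0.5, 0.0, -0.3]
gripper_width: 0.053
```

Call:
carry_out(
  moves=[
    [18,46,0,0,0,0,0],
    [35,92,0,0,0,0,0],
    [52,138,0,0,0,0,0],
    [69,184,0,0,0,0,0],
    [86,230,-15,0,0,0,0],
  ],
)

```text
time_s: 1.1
tcp_pos: [0.4672, -0.1462, 0.2135]
eef_rot: [-7.4, 89.8, -3.2]
contact_force: [1.7, 0.0, 0.1]
gripper_width: 0.0128
```

Call:
carry_out(
  moves=[
    [11,30,-35,0,0,0,0],
    [21,59,-75,0,0,0,0],
    [21,59,-102,0,0,0,0],
    [21,59,-102,0,0,0,0],
    [21,59,-102,0,0,0,0],
  ],
)

```text
time_s: 1.6
tcp_pos: [0.4868, -0.0894, 0.1102]
eef_rot: [-155.1, 89.9, -150.8]
contact_force: [0.7, -0.3, 0.8]
gripper_width: 0.0003
```

Run:
```python
from h import *
s,M=tool();a=np.degrees(np.arctan2(M[1,1],M[0,1]));print(s['time_s'],s['tcp_pos'],a,M[:,0],s['contact_force'],s['gripper_width'])
im=r.capture('side');cv2.imwrite('pics/s1.png',cv2.resize(im[130:290,170:400],None,fx=3,fy=3))
```

```text
1.6 [ 0.48676223 -0.08937391  0.11022434] 94.25349312881232 [-1.22287273e-03 -6.82115346e-04 -9.99999020e-01] [ 0.65916289 -0.31314055  0.7695494 ] 0.00034175732347139544
```

View pics/s1.png

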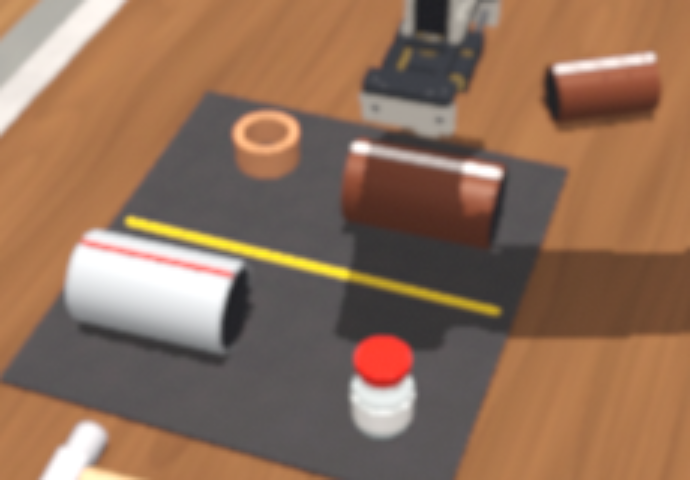

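Run:
```python
from h import *
print([((p-[170,130])*3).round() for p in proj('side',[[.487,-.089,.11],[.487,-.089,.17],[.487,-.072,.086]])])
im=r.capture('top');cv2.imwrite('pics/t1.png',cv2.resize(im[150:300,200:430],None,fx=3,fy=3))
```

```text
[array([429., 126.]), array([431.,  73.]), array([422., 157.])]
```

View pics/t1.png

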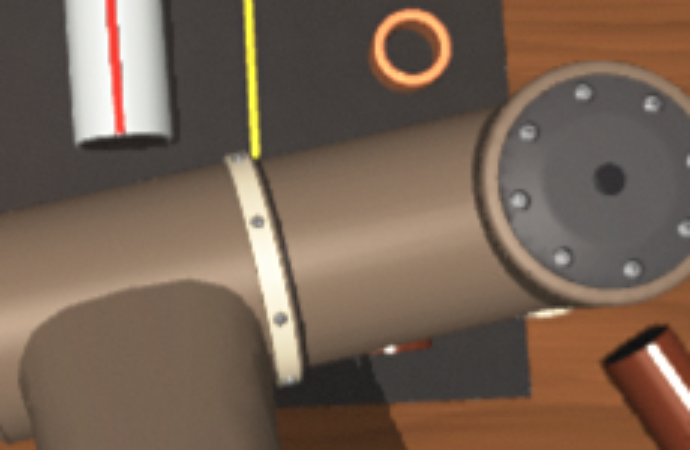

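The side view shows the gripper body's 193 mm length lying across, hiding the fingers, and the TCP projects just above the pipe's top. The top view is blocked by the arm. I'll descend until contact.

Call:
carry_out(
  moves=[
    [0,0,-15,0,0,0,0],
    [0,0,-21,0,0,0,0],
    [0,0,-24,0,0,0,0],
    [0,0,-26,0,0,0,0],
    [0,0,-26,0,0,0,0],
  ],
)

```text
time_s: 2.2
tcp_pos: [0.4872, -0.0896, 0.0851]
eef_rot: [-43.9, 89.9, -39.6]
contact_force: [-2.9, -1.1, 6.4]
gripper_width: 0.0004
```

Call:
carry_out(
  moves=[
    [0,4,-1,0,0,0,0],
    [-1,12,-1,0,0,0,0],
    [-2,22,-1,0,0,0,0],
    [-2,32,-1,0,0,0,0],
    [-3,40,-1,0,0,0,0],
  ],
)

```text
time_s: 2.7
tcp_pos: [0.4848, -0.0493, 0.086]
eef_rot: [-27.1, 89.8, -22.8]
contact_force: [-7.3, -0.7, 23.7]
gripper_width: 0.0003
```

Call:
carry_out(
  moves=[
    [-1,8,0,0,0,0,0],
    [-1,16,0,0,0,0,0],
    [-2,20,0,0,0,0,0],
    [-2,21,0,0,0,0,0],
    [-2,21,0,0,0,0,0],
  ],
)

```text
time_s: 3.2
tcp_pos: [0.4833, -0.0278, 0.0851]
eef_rot: [0.5, 89.8, 4.8]
contact_force: [-3.9, 1.6, 13.0]
gripper_width: 0.0006
```

Run:
```python
from h import *
im=r.capture('side');cv2.imwrite('pics/s2.png',cv2.resize(im[130:290,170:400],None,fx=3,fy=3))
hsv=cv2.cvtColor(im,cv2.COLOR_BGR2HSV)
```

```text
(no output)
```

View pics/s2.png

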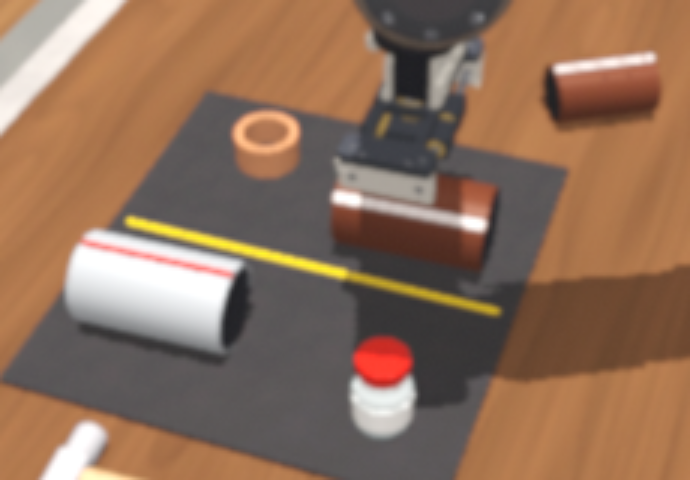

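Brown rolled about 31 mm, and the stripe has turned toward the line at crop (410,210) with no visible skid. Next is a second stroke.

Call:
carry_out(
  moves=[
    [0,0,12,0,0,0,0],
    [1,-16,14,0,0,0,0],
    [2,-31,12,0,0,0,0],
    [2,-31,3,0,0,0,0],
    [2,-31,0,0,0,0,0],
  ],
)

```text
time_s: 3.75
tcp_pos: [0.4848, -0.0598, 0.0841]
eef_rot: [-42.3, 89.9, -38.1]
contact_force: [-9.6, -4.3, 37.7]
gripper_width: 0.0003
```

Call:
carry_out(
  moves=[
    [0,4,0,0,0,0,0],
    [-1,12,0,0,0,0,0],
    [-2,22,0,0,0,0,0],
    [-2,32,0,0,0,0,0],
    [-3,40,0,0,0,0,0],
  ],
)

```text
time_s: 4.25
tcp_pos: [0.482, -0.0188, 0.086]
eef_rot: [-27.5, 89.8, -23.2]
contact_force: [-9.2, -0.6, 31.8]
gripper_width: 0.0007
```

Call:
carry_out(
  moves=[
    [-1,8,0,0,0,0,0],
    [-1,16,0,0,0,0,0],
    [-2,20,0,0,0,0,0],
    [-2,21,0,0,0,0,0],
    [-2,21,0,0,0,0,0],
  ],
)

```text
time_s: 4.75
tcp_pos: [0.4805, 0.003, 0.0851]
eef_rot: [2.4, 89.8, 6.7]
contact_force: [-5.2, 1.4, 20.8]
gripper_width: 0.0007
```

Now to zinc.

Call:
carry_out(
  moves=[
    [0,0,40,0,0,0,0],
    [30,25,50,0,0,0,0],
    [65,55,50,0,0,0,0],
    [100,85,50,0,0,0,0],
    [135,115,50,0,0,0,0],
  ],
)

```text
time_s: 5.25
tcp_pos: [0.6149, 0.1186, 0.1329]
eef_rot: [41.7, 90.0, 46.0]
contact_force: [0.8, -0.7, 0.6]
gripper_width: 0.0006
```

Call:
carry_out(
  moves=[
    [35,25,0,0,0,0,0],
    [43,33,0,0,0,0,0],
    [43,33,-25,0,0,0,0],
    [43,33,-45,0,0,0,0],
    [43,33,-48,0,0,0,0],
  ],
)

```text
time_s: 5.75
tcp_pos: [0.6569, 0.1503, 0.0852]
eef_rot: [-80.4, 89.9, -76.1]
contact_force: [-1.6, 2.9, 17.3]
gripper_width: 0.0002
```

Call:
carry_out(
  moves=[
    [0,-4,0,0,0,0,0],
    [1,-12,0,0,0,0,0],
    [2,-22,0,0,0,0,0],
    [2,-32,0,0,0,0,0],
    [3,-42,0,0,0,0,0],
  ],
)

```text
time_s: 6.25
tcp_pos: [0.6602, 0.1077, 0.0861]
eef_rot: [4.2, 89.9, 8.5]
contact_force: [-1.0, 0.6, 5.4]
gripper_width: 0.0004
```

Call:
carry_out(
  moves=[
    [1,-9,0,0,0,0,0],
    [1,-17,0,0,0,0,0],
    [2,-21,0,0,0,0,0],
    [2,-22,0,0,0,0,0],
    [2,-22,0,0,0,0,0],
  ],
)

```text
time_s: 6.75
tcp_pos: [0.6617, 0.0854, 0.0854]
eef_rot: [-97.8, 90.0, -93.6]
contact_force: [-0.9, -0.8, 7.4]
gripper_width: 0.0003
```

Call:
carry_out(
  moves=[
    [0,0,12,0,0,0,0],
    [-1,16,14,0,0,0,0],
    [-2,32,12,0,0,0,0],
    [-2,32,3,0,0,0,0],
    [-2,32,0,0,0,0,0],
  ],
)

```text
time_s: 7.25
tcp_pos: [0.6598, 0.1192, 0.085]
eef_rot: [-72.6, 90.0, -68.2]
contact_force: [-8.9, 1.4, 22.6]
gripper_width: 0.0003
```

Call:
carry_out(
  moves=[
    [0,-4,0,0,0,0,0],
    [1,-12,0,0,0,0,0],
    [2,-22,0,0,0,0,0],
    [2,-32,0,0,0,0,0],
    [3,-42,0,0,0,0,0],
  ],
)

```text
time_s: 7.75
tcp_pos: [0.6631, 0.0758, 0.0861]
eef_rot: [-20.5, 89.9, -16.2]
contact_force: [-4.0, -1.0, 10.1]
gripper_width: 0.0003
```

Call:
carry_out(
  moves=[
    [1,-9,0,0,0,0,0],
    [1,-17,0,0,0,0,0],
    [2,-21,0,0,0,0,0],
    [2,-22,0,0,0,0,0],
    [2,-22,0,0,0,0,0],
  ],
)

```text
time_s: 8.25
tcp_pos: [0.665, 0.0537, 0.0856]
eef_rot: [-62.1, 90.0, -57.9]
contact_force: [-2.5, -0.6, 9.7]
gripper_width: 0.0003
```

Run:
```python
from h import *
im=r.capture('side');cv2.imwrite('pics/s3.png',cv2.resize(im[130:290,170:400],None,fx=3,fy=3))
```

```text
(no output)
```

View pics/s3.png

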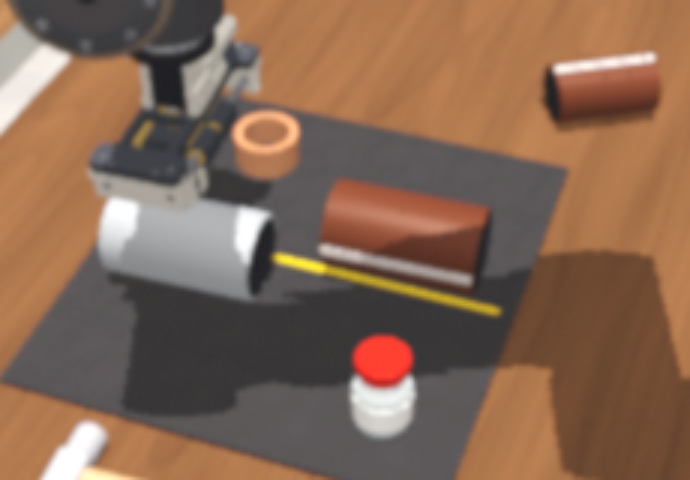

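Both pipes are rolling: brown's stripe is now near the mat at crop (400,265), and zinc's has gone over the far side. I'll give zinc a third stroke, then retreat and measure.

Call:
carry_out(
  moves=[
    [0,0,12,0,0,0,0],
    [-1,16,14,0,0,0,0],
    [-2,32,12,0,0,0,0],
    [-2,32,3,0,0,0,0],
    [-2,32,0,0,0,0,0],
  ],
)

```text
time_s: 8.8
tcp_pos: [0.6627, 0.0872, 0.0848]
eef_rot: [-111.7, 90.0, -107.3]
contact_force: [-8.0, 1.0, 22.8]
gripper_width: 0.0005
```

Call:
carry_out(
  moves=[
    [0,-4,0,0,0,0,0],
    [1,-12,0,0,0,0,0],
    [2,-22,0,0,0,0,0],
    [2,-32,0,0,0,0,0],
    [3,-42,0,0,0,0,0],
  ],
)

```text
time_s: 9.3
tcp_pos: [0.6661, 0.0437, 0.0862]
eef_rot: [-25.8, 89.9, -21.5]
contact_force: [-3.9, -1.2, 11.9]
gripper_width: 0.0006
```

Call:
carry_out(
  moves=[
    [1,-9,0,0,0,0,0],
    [1,-17,0,0,0,0,0],
    [2,-21,0,0,0,0,0],
    [2,-22,0,0,0,0,0],
    [2,-22,40,0,0,0,0],
  ],
)

```text
time_s: 9.8
tcp_pos: [0.664, 0.0212, 0.1191]
eef_rot: [-174.7, 89.4, -170.5]
contact_force: [0.7, -0.2, -0.6]
gripper_width: 0.0003
```

Call:
carry_out(
  moves=[
    [0,-20,45,0,0,0,0],
    [-10,-68,50,0,0,0,0],
    [-20,-116,50,0,0,0,0],
    [-35,-160,50,0,0,0,0],
    [-60,-200,50,0,0,0,0],
  ],
)

```text
time_s: 10.3
tcp_pos: [0.6073, -0.1796, 0.1738]
eef_rot: [176.6, 89.9, -179.2]
contact_force: [0.0, -0.0, -0.6]
gripper_width: 0.0004
```

Call:
carry_out(
  moves=[
    [-25,-40,0,0,0,0,0],
    [-50,-80,0,0,0,0,0],
    [-75,-120,0,0,0,0,0],
    [-75,-120,0,0,0,0,0],
    [-75,-120,0,0,0,0,0],
  ],
)

```text
time_s: 10.8
tcp_pos: [0.5319, -0.2989, 0.1742]
eef_rot: [153.7, 89.9, 157.8]
contact_force: [0.2, 1.0, -0.3]
gripper_width: 0.0004
```

Run:
```python
from h import *
im=r.capture('top');cv2.imwrite('pics/top2.png',im);cv2.imwrite('pics/t2c.png',cv2.resize(im[120:300,190:390],None,fx=3,fy=3));cv2.imwrite('pics/side2.png',r.capture('side'))
```

```text
(no output)
```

View pics/t2c.png

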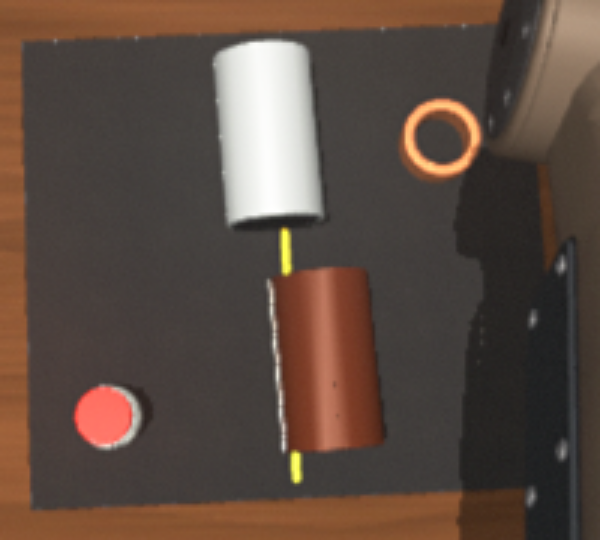

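Zinc is at crop (268,132), slightly left of the line. Brown is at (330,358), right of the line. I'll measure both axes from their silhouettes, using the first picture as a check.

```bash
cat >> h.py <<'E'
L0=np.array([.57045,.01948]);LA=np.radians(1.747)
def pose(im,which,b):
    hsv=cv2.cvtColor(im,cv2.COLOR_BGR2HSV)
    if which=='zinc': m=cv2.inRange(hsv,(0,0,95),(180,70,255))|cv2.inRange(hsv,(0,90,90),(8,255,255))|cv2.inRange(hsv,(172,90,90),(180,255,255))
    else: m=cv2.inRange(hsv,(0,90,45),(16,255,255))|cv2.inRange(hsv,(0,0,110),(180,70,255))
    m=cv2.morphologyEx(box(m,*b),cv2.MORPH_OPEN,np.ones((3,3)))
    k=np.zeros_like(m);cv2.drawContours(k,[max(cv2.findContours(m,0,1)[0],key=cv2.contourArea)],-1,255,-1)
    rows=np.nonzero(k.any(1))[0];rows=rows[8:-8];Lx=[];Rx=[]
    for y in rows:
        x=np.nonzero(k[y])[0];Lx.append([x[0]-.5,y]);Rx.append([x[-1]+.5,y])
    c,a=ray('top',Lx);_,d=ray('top',Rx)
    d=a/np.linalg.norm(a,axis=1)[:,None]+d/np.linalg.norm(d,axis=1)[:,None]
    P=(c+d*((.046-c[2])/d[:,2])[:,None])[:,:2]
    vx,vy,cx,cy=cv2.fitLine(P.astype(np.float32),1,0,.001,.001).ravel()
    if vx<0:vx,vy=-vx,-vy
    q=(np.array([cx,cy])-L0);cc,ss=np.cos(LA),np.sin(LA)
    wid=np.mean([np.diff(np.array([l[0],rr[0]]))[0] for l,rr in zip(Lx,Rx)])
    return dict(world=(cx,cy),line_x=cc*q[0]+ss*q[1],line_y=-ss*q[0]+cc*q[1],ang=np.degrees(np.arctan2(vy,vx)-LA),w=wid)
E
python3 - <<'E'
from h import *
a=cv2.imread('pics/top0.png');b=cv2.imread('pics/top2.png')
print(pose(a,'zinc',(210,268,130,208)),pose(a,'brown',(300,350,198,275)))
print(pose(b,'zinc',(255,305,128,196)),pose(b,'brown',(275,325,202,276)))
E
```

```text
{'world': (np.float32(0.66230065), np.float32(0.13500015)), 'line_x': np.float64(0.09532972102024229), 'line_y': np.float64(0.11266628414892475), 'ang': np.float64(2.3788449238115486), 'w': np.float64(32.52173913043478)} {'world': (np.float32(0.4993473), np.float32(-0.071058735)), 'line_x': np.float64(-0.07382983127943024), 'line_y': np.float64(-0.08832900223423751), 'ang': np.float64(2.5185863253617784), 'w': np.float64(33.32608695652174)}
{'world': (np.float32(0.6663167), np.float32(0.035141062)), 'line_x': np.float64(0.09629957403681244), 'line_y': np.float64(0.012731173660263011), 'ang': np.float64(2.45021058224125), 'w': np.float64(32.41304347826087)} {'world': (np.float32(0.491511), np.float32(-0.008381161)), 'line_x': np.float64(-0.07975170125675915), 'line_y': np.float64(-0.025441661948221124), 'ang': np.float64(2.4836482002098705), 'w': np.float64(33.41304347826087)}
```

The silhouette method agrees with the stripe fit to about 1 mm on the first picture. Remaining distances are 25.5 mm for brown and 12.7 mm for zinc, with angles still 2.5°. Brown first, with a 51 mm tip stroke.

Call:
carry_out(
  moves=[
    [-10,46,0,0,0,0,0],
    [-20,92,0,0,0,0,0],
    [-30,138,0,0,0,0,0],
    [-40,184,0,0,0,0,0],
    [-50,230,-10,0,0,0,0],
  ],
)

```text
time_s: 11.4
tcp_pos: [0.4834, -0.0651, 0.1658]
eef_rot: [3.8, 89.9, 8.1]
contact_force: [1.7, 1.1, 0.0]
gripper_width: 0.0003
```

Call:
carry_out(
  moves=[
    [-3,30,-30,0,0,0,0],
    [-3,45,-60,0,0,0,0],
    [-3,45,-78,0,0,0,0],
    [-3,45,-81,0,0,0,0],
    [-3,45,-81,0,0,0,0],
  ],
)

```text
time_s: 11.9
tcp_pos: [0.4796, -0.0223, 0.085]
eef_rot: [-128.5, 89.9, -124.0]
contact_force: [-6.9, -2.0, 17.6]
gripper_width: 0.0003
```

Call:
carry_out(
  moves=[
    [0,4,0,0,0,0,0],
    [-1,12,0,0,0,0,0],
    [-2,21,0,0,0,0,0],
    [-2,30,0,0,0,0,0],
    [-3,38,0,0,0,0,0],
  ],
)

```text
time_s: 12.4
tcp_pos: [0.477, 0.0162, 0.0857]
eef_rot: [-52.3, 90.0, -47.9]
contact_force: [-6.9, 0.1, 18.6]
gripper_width: 0.0004
```

Call:
carry_out(
  moves=[
    [-1,7,0,0,0,0,0],
    [-1,11,0,0,0,0,0],
    [-1,13,0,0,0,0,0],
    [-1,13,0,0,0,0,0],
    [-1,13,0,0,0,0,0],
  ],
)

```text
time_s: 12.9
tcp_pos: [0.4763, 0.0294, 0.0848]
eef_rot: [2.5, 89.9, 6.8]
contact_force: [-3.7, 1.0, 10.9]
gripper_width: 0.0005
```

Call:
carry_out(
  moves=[
    [0,0,35,0,0,0,0],
    [40,3,45,0,0,0,0],
    [85,7,45,0,0,0,0],
    [130,10,45,0,0,0,0],
    [175,14,45,0,0,0,0],
  ],
)

```text
time_s: 13.4
tcp_pos: [0.6527, 0.0437, 0.129]
eef_rot: [27.8, 90.0, 32.1]
contact_force: [-0.2, 0.5, 0.2]
gripper_width: 0.0003
```

Call:
carry_out(
  moves=[
    [15,0,0,0,0,0,0],
    [15,0,-25,0,0,0,0],
    [15,0,-40,0,0,0,0],
    [15,0,-44,0,0,0,0],
    [15,0,-44,0,0,0,0],
  ],
)

```text
time_s: 13.9
tcp_pos: [0.6655, 0.0428, 0.086]
eef_rot: [-95.9, 90.0, -91.5]
contact_force: [-2.8, 1.1, 7.7]
gripper_width: 0.0002
```

Call:
carry_out(
  moves=[
    [0,-4,0,0,0,0,0],
    [1,-12,0,0,0,0,0],
    [1,-20,0,0,0,0,0],
    [2,-25,0,0,0,0,0],
    [2,-26,0,0,0,0,0],
  ],
)

```text
time_s: 14.4
tcp_pos: [0.6675, 0.0161, 0.0861]
eef_rot: [-67.4, 90.0, -63.1]
contact_force: [-3.3, 0.6, 9.2]
gripper_width: 0.0001
```

Call:
carry_out(
  moves=[
    [0,0,0,0,0,0,0],
    [0,0,0,0,0,0,0],
    [0,0,30,0,0,0,0],
    [0,0,70,0,0,0,0],
    [0,-45,90,0,0,0,0],
  ],
)

```text
time_s: 14.9
tcp_pos: [0.6693, -0.0249, 0.1783]
eef_rot: [1.7, 89.8, 6.3]
contact_force: [0.2, -0.6, 0.5]
gripper_width: 0.0004
```

Call:
carry_out(
  moves=[
    [0,-45,0,0,0,0,0],
    [-10,-93,0,0,0,0,0],
    [-25,-140,0,0,0,0,0],
    [-40,-185,0,0,0,0,0],
    [-60,-230,0,0,0,0,0],
  ],
)

```text
time_s: 15.4
tcp_pos: [0.6072, -0.2596, 0.1746]
eef_rot: [173.5, 90.0, 177.9]
contact_force: [0.2, -0.3, -0.1]
gripper_width: 0.0005
```

Call:
carry_out(
  moves=[
    [-20,-40,0,0,0,0,0],
    [-40,-80,0,0,0,0,0],
    [-60,-110,0,0,0,0,0],
    [-60,-110,0,0,0,0,0],
    [-60,-110,0,0,0,0,0],
  ],
)

```text
time_s: 15.9
tcp_pos: [0.5473, -0.369, 0.1746]
eef_rot: [145.1, 90.0, 149.3]
contact_force: [-0.1, 0.7, -0.2]
gripper_width: 0.0006
```

Run:
```python
from h import *
import time
im=r.capture('top');cv2.imwrite('pics/t3c.png',cv2.resize(im[120:300,190:390],None,fx=3,fy=3));cv2.imwrite('pics/top3.png',im)
for w,b in(('zinc',(258,318,128,196)),('brown',(265,322,202,274))):print(w,pose(im,w,b))
print(onz('top',[[226,259]],.081))
```

```text
zinc {'world': (np.float32(0.66602886), np.float32(0.021542314)), 'line_x': np.float64(0.09559730315977567), 'line_y': np.float64(-0.0008524781745557005), 'ang': np.float64(2.2665890572550964), 'w': np.float64(32.37777777777778)}
brown {'world': (np.float32(0.47788292), np.float32(0.014164041)), 'line_x': np.float64(-0.09268611533500053), 'line_y': np.float64(-0.002491471884930291), 'ang': np.float64(2.454822667478301), 'w': np.float64(33.391304347826086)}
[[0.43745046 0.16117982 0.081     ]]
```

View pics/t3c.png

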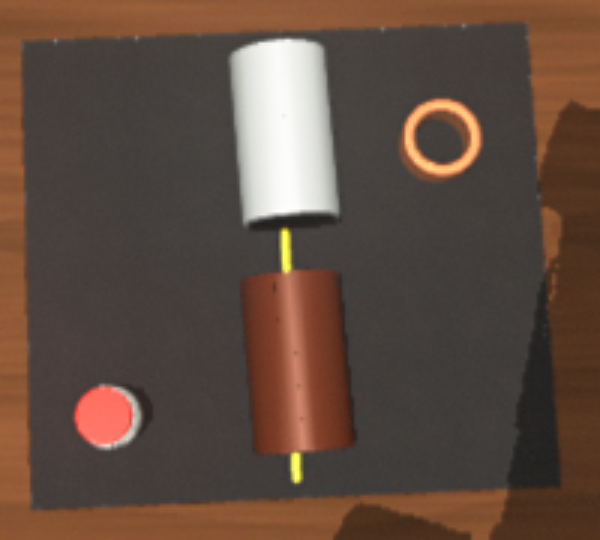

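Both pipes lie over the line, zinc at crop (285,132) and brown at (298,360), with the stripes out of sight. The jar and collar have not moved. I'll confirm the pipes are at rest, then hand in.

Run:
```python
from h import *
im=r.capture('top');a=cv2.imread('pics/top3.png')
for w,b in(('zinc',(258,318,128,196)),('brown',(265,322,202,274))):print(w,pose(im,w,b)['line_y'])
print('diff on mat',np.abs(im[125:290,195:375].astype(int)-a[125:290,195:375]).max(), r.get_state()['time_s'])
print(r.close_job())
```

```text
zinc -0.0008376798569524808
brown -0.003231405740622946
diff on mat 46 16.0
the job is handed in; nothing more can be done
None
```

I rolled both pipes onto the yellow line by dragging the shut fingertips over their tops. Brown took three strokes and zinc four. The job is handed in at about 16 s of robot time.

**Final position:** the last top pictures put zinc about 1 mm and brown about 3 mm off the line, against the 10 mm allowed. Each is askew by about 2.4°, against 7° allowed. Rolls of about 112 mm (zinc) and 86 mm (brown) turn the stripes roughly 160° and 123°. Neither stripe shows in the top view. I saw no skidding, and each roll came to about half the fingertip's travel.

**Bystanders:** the jar and collar look unmoved in the last picture viewed. The hammer was outside that crop, but no move went near it.

**Check that did not fully agree:** I took two pictures 0.05 s apart to confirm the pipes were at rest.
- Zinc stayed put.
- Brown read -2.5 mm and then -3.2 mm.
- Some mat pixels differed by up to 46 grey levels.

The brown change is within about a third of a pixel, so it could be image noise or arm shadow. But 0.7 mm in 0.05 s would be about 14 mm/s, over the 10 mm/s limit. I handed in from the same script without a later picture, so brown being fully at rest is likely but not proven.

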